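Refit the defrost knob on the cold-room control box and hold it pressed

TASK

The red knob has come off the cold store's defrost control: pick it up from the blue tray, turn it so that the flat in its bore matches the flat of the brass D-shaft on the grey control box, and slide it fully home on the shaft. Then push the knob in against the shaft's spring, well past half of its travel, and finish like that, with the gripper still holding the knob pressed in: do not let go. Leave all the other things on the table where they are.

Things in the scene. Friction and masses are not known exactly. Their poses are not given: they have to be found in the camera images.
- knob_grip (a point): Loose red knob, upright in the tray: round skirt 44 mm across, 18 mm high; on it a bar 42 long, 14 wide, 32 mm tall. Point on the axis, 38 mm above the underside, 12 mm below the bar's top: pinch the bar here across its 14 mm, fingertips above the skirt. z up; x along the bar to the end with the white line; y across it. Fully home it is 22 mm above shaft_tip, 38 mm if flats mismatch.
- knob: The same knob, about 60 g; origin at the centre of its underside, axes as knob_grip. There its bore opens: 16 mm deep, 19.6 mm across, D-shaped, with its flat on the +x side (the side of the white line), 4.3 mm from the axis. About 0.8 mm play all round on the shaft.
- knob_mark (a point): Point on the same knob: the outer end of the white line, at the top of the bar's +x end, 21 mm from the axis and 50 mm above the underside. Fully home, it lies on the side that the shaft's flat and the dial's red line face.
- shaft_tip (a point): Centre of the upper end of the upright brass D-shaft: 18 mm across, 26 mm long above the white dial, last 4 mm tapered to 65 per cent. z up; x points out of its flat (3.5 mm from the axis), the way the red line on the dial points. The knob fits when its x points the same way as this x. The point sinks with the shaft when pressed.
- shaft (a joint): How far the shaft is pushed down into the box, 0 (out) to 0.007 m (stop). A spring pushes it out: 3 N at the start of the travel, 10 N at the stop; it comes out again when let go.
- dial (a joint): Angle of the dial and shaft relative to the box, -0.6 to 0.6 rad, anticlockwise from above; stiff (about 0.12 N m), stays where it is left. It starts anywhere between -0.5 and 0.5 and need not be turned.
- control_box: Fixed grey box with black top, 170 x 140 x 80 mm high; origin at its underside centre, x towards its small green-lit display. The white dial, 52 mm across, is centred 20 mm towards -x from the middle of the top; its face is 84 mm above the table. It may stand left or right of the tray.
- tray: Fixed light blue tray, 150 x 130 mm, walls 12 mm high, floor 4 mm thick; origin at its underside centre.
- gasket: black rubber ring, 32 mm across, 6 mm high, lying loose in the tray beside the knob; origin at its underside centre; bystander
- screwdriver: yellow-handled screwdriver, 200 mm long, lying on the table between tray and control box; origin under its middle; bystander
- tape_roll: brown roll of tape, 90 mm across, 48 mm high, flat on the table; origin at its underside centre; bystander
- food_tub: white lidded food tub with blue lid, 158 x 108 x 65 mm; origin at its underside centre; bystander
- spray_bottle: white bottle with blue cap, 68 mm across, 170 mm high; origin at its underside centre; bystander
- scanner: black and grey hand scanner lying flat, 165 x 70 x 34 mm; origin on its underside; bystander
- carton: brown carton with a paper label, 120 x 180 x 90 mm, towards the far edge; origin at its underside centre; bystander
Things that resemble listed ones, but are neither listed nor needed, are in the scene too. Of the things like the control_box, leave any that is pink; of the rest the smaller one is meant.

How it is judged:
On the way, in this order (a step that is already met when the one before it is completed fails the run):
1. the knob is held up clear of the tray (contact force between the fingers and knob above 1 N and height (world z) of knob_grip above 0.075 m), for 0.1 s.
2. the knob is fully home on the D-shaft, flat to flat, and held (z of knob_grip in the frame of shaft_tip below 0.0255 m and horizontal distance between knob_grip and shaft_tip below 0.0035 m and x of knob_mark in the frame of shaft_tip above 0.015 m and angle between the x axis of knob_grip and the x axis of shaft_tip, either way round below 0.35 rad and angle between the z axis of knob_grip and the z axis of shaft_tip, either way round below 0.15 rad and contact force between the fingers and knob above 1 N), for 0.1 s.
At the end, for the whole second after the job is handed in: Knob fully home on the D-shaft (bore end within 3.5 mm of the shaft, axes within 3.5 mm and 0.15 rad, flats facing the same way within 0.35 rad), shaft pushed in over 4 mm of its 7, gripper still on the knob (over 1 N), knob at rest, no other thing moved 30 mm or more (all of step 2 and value of joint shaft above 0.004 m and linear speed of knob below 0.02 m/s and distance of each of gasket, screwdriver, tape_roll, food_tub, spray_bottle, scanner, carton from where it was at the start of the episode below 0.03 m); the arm keeps its last pose, push and grip.
It fails at once if another thing on the table is moved by 30 mm or more (distance of any of gasket, screwdriver, tape_roll, food_tub, spray_bottle, scanner, carton from where it was at the start of the episode above 0.03 m).
It also fails if it takes over 38 s, if anything falls off the work surface, if the arm or the gripper's body presses on something with over 40 N, if the wrist force passes 120 N, or if a joint passes its speed limit or range.

ROBOT

A 6-joint arm with a two-finger parallel gripper is mounted at the origin on the work surface. World frame = base frame: x ahead of the robot, y to its left, z up, the work surface at z = 0. Lengths are in m, angles in rad, forces in N, time in s.
With the tool pointing down it reaches from about 0.3 to 0.875 m from the base axis. Payload 6.4 kg.
Tool frame: the origin (TCP) lies between the finger pads; the fingertips stand 11 mm ahead of it and the grasp point (between the pads) lies 8 mm behind it (ctrl.tcp_to_tips is the y of the fingertips in the tool frame, in m); y points along the fingers, x is the direction in which the jaws open and shut, and the axes are right-handed (so a half turn about y gives the same grasp; the last joint's range is limited). The gripper opens to 85 mm and grips with 20 to 120 N. Pads are 22 mm wide; open, the fingers measure 114 mm over their backs; the gripper's body (76 mm by 85 mm) begins 54 mm behind the grasp point. The pads swing forward as they close: fully open they stand 13 mm farther back than shut.
Start: joints at [-1.39, 0.181, 1.607, -0, 1.354, -0.206], TCP at [0.217, -0.533, 0.242] pointing down, gripper open.
Joint ranges: [-2.99, 2.99], [-0.89, 2.07], [0.3, 2.58], [-1.14, 4.28], [0, 2.63], [-3.12, 3.12]. Speed limits (rad/s): [2.57, 2.57, 3.01, 3.14, 3.14, 3.14].

INTERFACE

Orientations are given as a unit quaternion [w, x, y, z].
In Python, from bench import ctrl gives the robot as it stands.
- The arm moves only by the tool apply_moves, never from a script. Its argument "plan" is text: rows parted by semicolons, each of 7 numbers parted by spaces: the shift along the tool's x, y, z each as a share of 0.05 m, from -1 to 1, then the turn, a rotation vector about the tool's x, y, z each as a share of 0.12 rad, from -1 to 1, then the opening, from 0 (shut) to 1 (fully open). In form: dx dy dz wx wy wz claw; .... A call has exactly 5 rows; each row shifts and turns the commanded pose from where the row before left it, along the tool's axes as they then stand; what a row does not reach is not made up. A row lasts 1/10 s, in which the tool goes at most 50 mm and 8.59 degrees, less where a joint would pass 70% of its speed; a pose out of reach is approached as far as the arm can. A call with a number of a shift or a turn outside -1 to 1 is refused whole. A call with a gripper value outside its range is refused whole. The fingers move at their own pace and stop on an object; the grip force is fixed at half the most. Time passes only in rows, so rows that do not move let the fingers close, or fill a call up. It gives the time, the measured TCP pose, the force and the opening at its end, in the units of the state.
- ctrl.get_obs(): the state, without advancing time (a new reading comes with each control period).
- ctrl.camera(name): name is "side" or "top"; returns the picture (384x512x3 uint8, red, green, blue); there is no depth.
- ctrl.get_calibration(name): a dict with "intrinsics" (3x3 intrinsics, pixels), "k1" (the pictures are not rectified: a ray, as slopes to the right and down, at radius r is drawn at 1 + k1 r^2 times it, then the intrinsics apply), "R" (3x3) and "t" (3): a world point X has camera coordinates R X + t. Camera axes: x right, y down, z forward; pixel columns grow to the right and rows downward; lengths in m; the calibration is good to about 2 mm. A picture is of the moment at which its call begins. get_calibration takes no time and is no camera call.
- ctrl.hand_in(): hands the job in, once; it reports no verdict.
Trained networks look in the newest picture that a camera, given by its name, has taken for a name from the list of things; names that differ only in an ending like _2 or _b are one class to them, and where a whole thing is asked for, a point or a joint stands for the part that bears it (a point fixed in the world has none). Each returns a list of dicts, best first, with "score" (0 to 1); they miss things now and then, are a little off and sometimes report something else, mostly with a low value. They report only what shows in the picture. A call takes as long as a camera call. They do not tell look-alikes from the thing itself.
- ctrl.recognise(camera, target): "point" ([x, y, z] in m, in world coordinates, good to about 4 mm: the middle of the surface that is visible of it).
The state is a dict: "time_s": time; "q": joint angles; "dq": joint speeds; "joint_efforts": joint torques, N m; "eef_pos": TCP position; "eef_rot": TCP orientation; "wrist_force": force on the tool from outside, world axes, zero at the start; "torque": the same for the moment, N m; "opening": opening from 0.0 (shut) to 1.0 (fully open).
Only numpy, scipy, OpenCV 4.12 (cv2) and the standard library are available. Lean on these libraries where they do the work, as an engineer would, in place of code of your own. Each camera call takes 0.05 s, during which the arm holds its last target.

## Working session

There is one attempt and no reset: what is moved stays moved. The work goes in short steps, Python scripts to look and compute and a tool call to move; the robot and the scene stay as the last step left them, time stands still between calls to the robot, and variables do not carry over. Pictures are saved under pics/ and viewed, and the job is handed in when it is done.

Besides the shell and the picture viewer there is one more tool, called after "Request:" as name(argument=value, ...), one argument or row to a line, values as JSON. apply_moves: Moves the arm, as the interface text tells. Shift numbers are shares of 0.05 m and turn numbers shares of 0.12 rad, none past 1 either way. Its arguments: {"type":"object","properties":{"plan":{"type":"string"}},"required":["plan"]}

```bash
mkdir -p pics; ls; python3 - <<'E'
from bench import ctrl
import cv2,numpy as np
o=ctrl.get_obs();print(o)
for n in("side","top"):
    im=ctrl.camera(n);cv2.imwrite(f"pics/{n}0.png",im[:,:,::-1])
    c=ctrl.get_calibration(n);print(n,c)
    for t in("knob","shaft_tip","control_box","tray","knob_mark","gasket","screwdriver"):
        print(t,[(np.round(d["point"],3).tolist(),round(d["score"],2)) for d in ctrl.recognise(n,t)])
print(ctrl.tcp_to_tips, ctrl.get_obs()["time_s"])
E
```

```text
pics
{'time_s': 0.0, 'q': array([-1.39027628e+00,  1.81568311e-01,  1.60802158e+00, -4.37810005e-06,
        1.35380738e+00, -2.06335104e-01]), 'dq': array([-8.33023732e-05, -1.69490054e-04, -4.79140642e-04,  1.90843701e-03,
       -1.45762469e-03, -2.05290396e-03]), 'joint_efforts': array([ 7.21819051e-04, -4.44870973e+01, -3.51334798e+01, -1.00862917e-04,
        9.03038308e-03,  3.68338490e-06]), 'eef_pos': array([ 0.2168311 , -0.53196154,  0.24136225]), 'eef_rot': array([ 0.58724324, -0.58633147,  0.39500967, -0.39411692]), 'wrist_force': array([-0.02798438,  0.53617366,  0.47325466]), 'torque': array([-0.00371464,  0.01392603, -0.01335557]), 'opening': 0.9982191956662443}
side {'intrinsics': array([[354.91717887,   0.        , 251.87931971],
       [  0.        , 354.91717887, 188.47384315],
       [  0.        ,   0.        ,   1.        ]]), 'k1': -0.08083623959273897, 'R': array([[ 0.96692349, -0.25505281, -0.00265187],
       [-0.14321676, -0.53428313, -0.83308493],
       [ 0.2110638 ,  0.80590918, -0.55313874]]), 't': array([-0.49265311,  0.15636015,  1.08727353])}
knob [(
[... 413 characters left out ...]
15 ],
       [  0.        , 441.04916215, 190.18017653],
       [  0.        ,   0.        ,   1.        ]]), 'k1': -0.09792134075722023, 'R': array([[-0.00838615, -0.99994565, -0.00619479],
       [-0.98236057,  0.00939567, -0.18676035],
       [ 0.1868084 ,  0.00451932, -0.98238597]]), 't': array([-0.00302519,  0.53172041,  1.34077627])}
knob [([0.588, -0.218, 0.024], 0.62)]
shaft_tip []
control_box [([0.313, -0.223, 0.111], 0.78), ([0.253, 0.45, 0.08], 0.73), ([0.547, 0.225, 0.08], 0.66)]
tray [([0.567, -0.222, 0.006], 0.91)]
knob_mark [([0.588, -0.216, 0.017], 0.56), ([0.763, 0.04, 0.087], 0.21)]
gasket [([0.523, -0.214, 0.011], 0.6)]
screwdriver [([0.492, 0.006, 0.018], 0.51)]
0.011 0.8
```

View pics/side0.png

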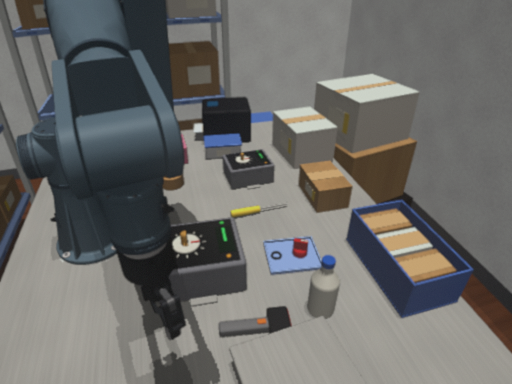

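View pics/top0.png

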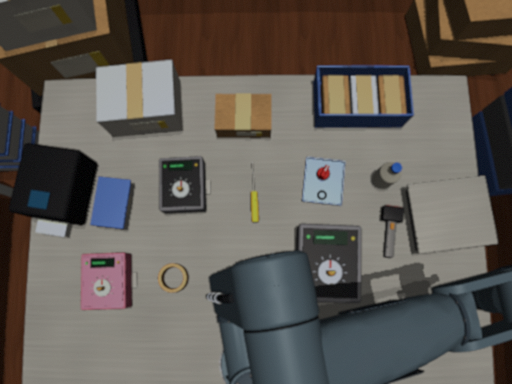

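The top view shows three boxes. The pink one at (105,280) is ruled out. Of the two grey ones, the box at (182,185) is smaller than the one at (330,262), so it is the target. The knob is in the tray at (323,174). I'll zoom in on both.

```bash
cat > h.py <<'E'
import numpy as np,cv2
from bench import ctrl
def cal(n):
    c=ctrl.get_calibration(n);return c["intrinsics"],c["k1"],np.array(c["R"]),np.array(c["t"])
def proj(n,X):
    K,k,R,t=cal(n);X=np.atleast_2d(X).astype(float)
    p,_=cv2.projectPoints(X,cv2.Rodrigues(R)[0],t,K,np.array([k,0,0,0.]))
    return p[:,0]
def ray(n,px):
    K,k,R,t=cal(n)
    u=cv2.undistortPoints(np.array([[px]],float),K,np.array([k,0,0,0.]))[0,0]
    return -R.T@t, R.T@np.array([u[0],u[1],1])
def onz(n,px,z):
    o,d=ray(n,px);return o+d*(z-o[2])/d[2]
def tri(pa,pb):
    o1,d1=ray("top",pa);o2,d2=ray("side",pb)
    s=np.linalg.lstsq(np.c_[d1,-d2],o2-o1,rcond=None)[0]
    a=o1+s[0]*d1;b=o2+s[1]*d2
    return (a+b)/2,np.linalg.norm(a-b)
def crop(src,out,x0,y0,w,h,s):
    im=cv2.imread(src)[y0:y0+h,x0:x0+w]
    cv2.imwrite(out,cv2.resize(im,None,fx=s,fy=s,interpolation=cv2.INTER_CUBIC))
E
python3 - <<'E'
from h import *
a=[]
for s,x,y,w in(("top",295,150,60),("top",152,150,60),("side",255,225,75),("side",215,138,70)):
    im=cv2.imread(f"pics/{s}0.png")[y:y+w,x:x+w]; a.append(cv2.resize(im,(380,290) if 0 else (300,300),interpolation=cv2.INTER_CUBIC))
cv2.imwrite("pics/z.png",np.vstack([np.hstack(a[:2]),np.hstack(a[2:])]))
E
```

```text
(no output)
```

View pics/z.png

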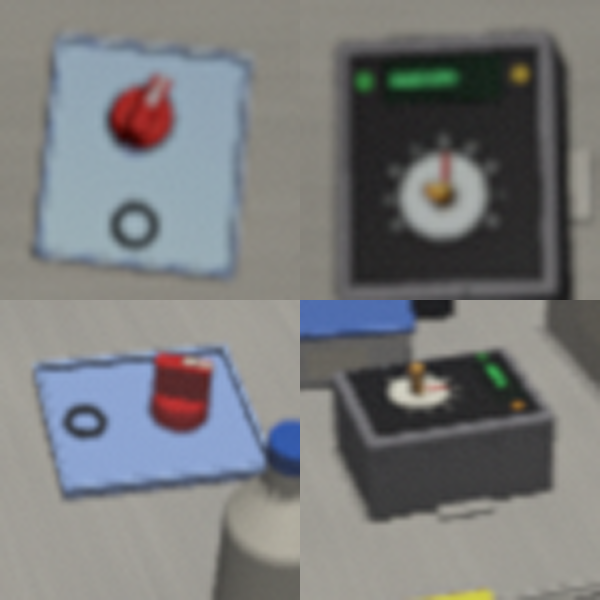

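```bash
cat > fit.py <<'E'
from h import *
from scipy.optimize import minimize
S=8
def fillhull(img,n,P,x0,y0,col):
    p=(proj(n,P)-[x0,y0]+0.5)*S-0.5
    h=cv2.convexHull(p.astype(np.float32))
    cv2.fillConvexPoly(img,np.round(h*16).astype(np.int32),col,shift=4)
def circ(r,z,m=40):
    a=np.linspace(0,2*np.pi,m,endpoint=False);return np.c_[r*np.cos(a),r*np.sin(a),np.full(m,z)]
def box(a,b,c,d,z0,z1): return np.array([[x,y,z] for x in(a,b) for y in(c,d) for z in(z0,z1)])
def tf(P,x,y,z,th):
    c,s=np.cos(th),np.sin(th);return P@np.array([[c,s,0],[-s,c,0],[0,0,1]])+[x,y,z]
skirt=np.r_[circ(.022,0),circ(.022,.018)];bar=box(-.021,.021,-.007,.007,.018,.05)
def knobmask(n,p,z,win):
    x0,y0,w,h=win;im=np.zeros((h*S,w*S),np.float32)
    for P in(skirt,bar):fillhull(im,n,tf(P,p[0],p[1],z,p[2]),x0,y0,1.)
    return cv2.resize(im,(w,h),interpolation=cv2.INTER_AREA)
def redness(im):
    im=im.astype(float);return np.clip((im[...,2]-np.maximum(im[...,0],im[...,1])-15)/60,0,1)
E
cat > f1.py <<'E'
from fit import *
T=cv2.imread("pics/top0.png");Sd=cv2.imread("pics/side0.png")
wins={"top":(305,155,40,36),"side":(283,228,36,40)}
ims={"top":T,"side":Sd}
def obs(n):
    x0,y0,w,h=wins[n];c=ims[n][y0:y0+h,x0:x0+w];r=redness(c)
    # close white line: fill
    return r
O={n:obs(n) for n in wins}
def cost(p,ns):
    return sum(((np.clip(knobmask(n,p,.004,wins[n]),0,1)-O[n])**2).sum() for n in ns)
for ns in(["top"],["side"],["top","side"]):
    best=None
    for th in np.linspace(-np.pi/2,np.pi/2,10)[:-1]:
        r=minimize(cost,[.588,-.22,th],args=(ns,),method="Nelder-Mead",options=dict(initial_simplex=[[.588,-.22,th],[.596,-.22,th],[.588,-.212,th],[.588,-.22,th+.3]],xatol=1e-4,fatol=1e-3))
        if best is None or r.fun<best.fun:best=r
    print(ns,best.x.round(4),best.fun, sum(O[n].sum() for n in ns))
# dial
D=[.5,.2]
dw={"top":(165,172,34,34),"side":(228,145,32,26)}
def drender(n,p):
    x0,y0,w,h=dw[n];im=np.full((h*S,w*S,3),25,np.float32)
    f=lambda P,c:fillhull(im,n,tf(P,p[0],p[1],0,p[2]),x0,y0,c)
    f(circ(.026,.084),(205,205,205))
    f(box(.009,.025,-.0012,.0012,.0842,.0842),(40,40,190))
    d=circ(.009,.084);d=d[d[:,0]<.0035];d=np.r_[d,[[.0035,.0083,.084],[.0035,-.0083,.084]]]
    sh=[]
    for z,k in((.084,1),(.106,1),(.110,.65)):
        q=d*[k,k,1];q[:,2]=z;sh.append(q)
    f(np.vstack(sh),(50,110,170))
    return cv2.resize(im,(w,h),interpolation=cv2.INTER_AREA)
def dcost(p,ns):
    e=0
    for n in ns:
        x0,y0,w,h=dw[n];c=ims[n][y0:y0+h,x0:x0+w].astype(float);r=drender(n,p)
        # weight only around disc
        m=np.zeros((h*S,w*S),np.float32);fillhull(m,n,tf(circ(.029,.084),p[0],p[1],0,0),x0,y0,1.)
        fillhull(m,n,tf(np.r_[circ(.012,.084),circ(.012,.112)],p[0],p[1],0,0),x0,y0,1.)
        m=cv2.resize(m,(w,h),interpolation=cv2.INTER_AREA)[...,None]
        e+=(m*((c-r)/100)**2).sum()/m.sum()
    return e
c0=onz("top",(181,188.7),.084);print(c0,onz("side",(240+8-8,160),.084))
for ns in(["top"],["side"],["top","side"]):
    best=None
    for th in np.linspace(-1,1,5):
        r=minimize(dcost,[c0[0],c0[1],th],args=(ns,),method="Nelder-Mead",options=dict(initial_simplex=[[c0[0],c0[1],th],[c0[0]+.006,c0[1],th],[c0[0],c0[1]+.006,th],[c0[0],c0[1],th+.3]],xatol=1e-4,fatol=1e-4))
        if best is None or r.fun<best.fun:best=r
    print(ns,best.x.round(4),best.fun)
p=best.x
rows=[]
for n in dw:
    x0,y0,w,h=dw[n];c=ims[n][y0:y0+h,x0:x0+w]
    rows.append(cv2.resize(np.hstack([c,drender(n,p).astype(np.uint8)]),(700,280),interpolation=cv2.INTER_NEAREST))
cv2.imwrite("pics/dfit.png",np.vstack(rows))
E
python3 f1.py
```

```text
['top'] [ 0.5969 -0.2227  0.9907] 40.93700629340278 106.85000000000001Traceback (most recent call last):
  File "f1.py", line 15, in <module>
    r=minimize(cost,[.588,-.22,th],args=(ns,),method="Nelder-Mead",options=dict(initial_simplex=[[.588,-.22,th],[.596,-.22,th],[.588,-.212,th],[.588,-.22,th+.3]],xatol=1e-4,fatol=1e-3))
    res = _minimize_neldermead(fun, x0, args, callback, bounds=bounds,
                               **options)
    fsim[j] = func(sim[j])
              ~~~~^^^^^^^^
    fx = function(np.copy(x), *(wrapper_args + args))
  File "f1.py", line 11, in cost
    return sum(((np.clip(knobmask(n,p,.004,wins[n]),0,1)-O[n])**2).sum() for n in ns)
  File "f1.py", line 11, in <genexpr>
    return sum(((np.clip(knobmask(n,p,.004,wins[n]),0,1)-O[n])**2).sum() for n in ns)
                         ~~~~~~~~^^^^^^^^^^^^^^^^^^
  File "fit.py", line 16, in knobmask
    for P in(skirt,bar):fillhull(im,n,tf(P,p[0],p[1],z,p[2]),x0,y0,1.)
                        ~~~~~~~~^^^^^^^^^^^^^^^^^^^^^^^^^^^^^^^^^^^^^^
  File "fit.py", line 5, in fillhull
    p=(proj(n,P)-[x0,y0]+0.5)*S-0.5
       ~~~~^^^^^
  File "h.py", line 6, in proj
    K,k,R,t=cal(n);X=np.atleast_2d(X).astype(float)
            ~~~^^^
  File "h.py", line 4, in cal
    c=ctrl.get_calibration(n);return c["intrinsics"],c["k1"],np.array(c["R"]),np.array(c["t"])
ValueError: time passes only in moves, steps and waits
```

```bash
python3 - <<'E'
from bench import ctrl
import numpy as np
d={}
for n in("top","side"):
    c=ctrl.get_calibration(n)
    for k in c:d[n+k]=c[k]
np.savez("cal.npz",**d)
E
python3 - <<'E'
s=open('h.py').read()
s=s.replace('c=ctrl.get_calibration(n);return c["intrinsics"],c["k1"],np.array(c["R"]),np.array(c["t"])','return C[n+"intrinsics"],float(C[n+"k1"]),C[n+"R"],C[n+"t"]').replace("from bench import ctrl","C=dict(np.load('cal.npz'))")
open('h.py','w').write(s)
s=open('fit.py').read()
s=s[:s.index("def redness")]+'''def redness(im):
    im=cv2.GaussianBlur(im,(0,0),.4).astype(float);mx=np.maximum(im[...,0],im[...,1]);return np.clip(((im[...,2]/(mx+1))-1.1)/.6,0,1)*(im[...,2]>30)
def white(n,p,z,win):
    x0,y0,w,h=win;im=np.zeros((h*S,w*S),np.float32)
    fillhull(im,n,tf(box(-.005,.023,-.004,.004,.05,.05),p[0],p[1],z,p[2]),x0,y0,1.)
    return cv2.resize(im,(w,h),interpolation=cv2.INTER_AREA)
'''
open('fit.py','w').write(s)
s=open('f1.py').read()
s=s.replace("return sum(((np.clip(knobmask(n,p,.004,wins[n]),0,1)-O[n])**2).sum() for n in ns)","return sum(((1-white(n,p,.004,wins[n]))*(knobmask(n,p,.004,wins[n])-O[n])**2).sum() for n in ns)")
s=s.replace("np.linspace(-np.pi/2,np.pi/2,10)[:-1]","[-1,-.5,0,.5,1]")
s+='''
'''
s=s.replace("# dial",'''rows=[]
for n in wins:
    x0,y0,w,h=wins[n];c=ims[n][y0:y0+h,x0:x0+w];k=knobmask(n,best.x,.004,wins[n])
    a=np.hstack([c,cv2.merge([(O[n]*255).astype(np.uint8)]*3),cv2.merge([(k*255).astype(np.uint8)]*3)])
    rows.append(cv2.resize(a,(780,290),interpolation=cv2.INTER_NEAREST))
cv2.imwrite("pics/kfit.png",np.vstack(rows))
# dial''')
open('f1.py','w').write(s)
E
time python3 f1.py
```

```text
['top'] [ 0.5973 -0.2222  0.9002] 25.654988343299202 116.9544816982571
['side'] [ 0.5951 -0.2182  1.8038] 32.51306017686774 210.8506804111624
['top', 'side'] [ 0.5959 -0.2209 -0.4568] 73.31006554540502 327.8051621094195
[0.5321402  0.22857228 0.084     ] [0.52210801 0.2214803  0.084     ]
['top'] [ 0.5318  0.2308 -0.0283] 0.5427268878301095
['side'] [0.5324 0.2279 0.0939] 0.4036296008647182
['top', 'side'] [0.5327 0.2301 0.0442] 1.0536230516369836
real	0m8.516s
user	0m8.569s
sys	0m0.143s
```

View pics/kfit.png

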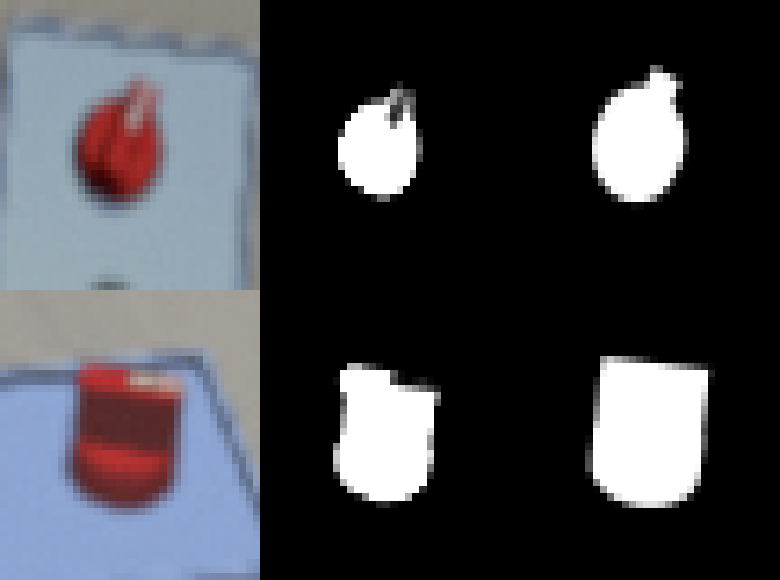

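View pics/dfit.png

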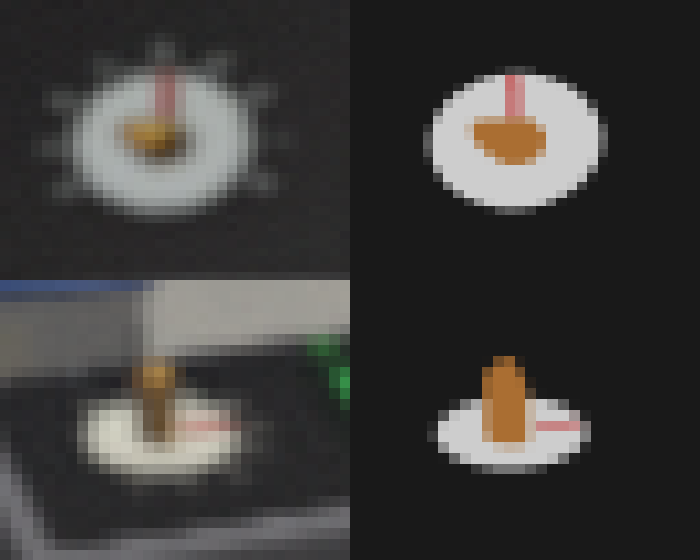

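```bash
cat > f2.py <<'E'
from fit import *
import sys
def layers(n,p,z,win,parts):
    x0,y0,w,h=win;lab=np.zeros((h*S,w*S),np.uint8)
    for i,P in enumerate(parts):
        fillhull(lab,n,tf(P,p[0],p[1],z,p[2]),x0,y0,i+1)
    return np.stack([cv2.GaussianBlur(cv2.resize((lab==i).astype(np.float32),(w,h),interpolation=cv2.INTER_AREA),(0,0),.6).ravel() for i in range(len(parts)+1)],1)
a=lambda s:circ(s[0],s[1])
def knobparts(n):
    b=.021;c=.007
    yf=box(-b,b,-c,-c,.018,.05);yb=box(-b,b,c,c,.018,.05);xf=box(b,b,-c,c,.018,.05);xb=box(-b,-b,-c,c,.018,.05)
    # skirt side, skirt top, far faces then near faces, top, line (order by view)
    top=box(-b,b,-c,c,.05,.05);line=box(0.001,b,-.0015,.0015,.05,.05)
    return [skirt,circ(.022,.018),xf,yb,xb,yf,top,line]
d=circ(.009,0);d=d[d[:,0]<.0035];d=np.r_[d,[[.0035,.0083,0],[.0035,-.0083,0]]]
def lift(q,k,z):
    q=q*[k,k,1];q[:,2]=z;return q
def dialparts(n):
    side=np.r_[lift(d,1,.084),lift(d,1,.106)]
    tap=np.r_[lift(d,1,.106),lift(d,.65,.110)]
    return [circ(.026,.084),box(.008,.025,-.0012,.0012,.0842,.0842),side,tap,lift(d,.65,.11)]
def cost(p,ns,ims,wins,z,parts,ret=False):
    e=0;R={}
    for n in ns:
        x0,y0,w,h=wins[n];I=ims[n][y0:y0+h,x0:x0+w].reshape(-1,3).astype(float)
        A=layers(n,p,z,wins[n],parts(n));A=A[:,A.sum(0)>.3]
        X=np.linalg.solve(A.T@A+.05*np.eye(A.shape[1]),A.T@I+.05*I.mean(0))
        r=A@X;e+=((r-I)**2).mean()/100
        R[n]=np.clip(r,0,255).reshape(h,w,3).astype(np.uint8)
    return R if ret else e
def fit(ns,x0,y0,ths,*args):
    best=None
    for th in ths:
        r=minimize(cost,[x0,y0,th],args=(ns,)+args,method="Nelder-Mead",options=dict(initial_simplex=[[x0,y0,th],[x0+.005,y0,th],[x0,y0+.005,th],[x0,y0,th+.25]],xatol=1e-4,fatol=1e-4))
        if best is None or r.fun<best.fun:best=r
    return best
def show(out,p,ns,ims,wins,z,parts):
    R=cost(p,ns,ims,wins,z,parts,True);rows=[]
    for n in ns:
        x0,y0,w,h=wins[n];rows.append(cv2.resize(np.hstack([ims[n][y0:y0+h,x0:x0+w],R[n]]),(560,280),interpolation=cv2.INTER_NEAREST))
    cv2.imwrite(out,np.vstack(rows))
if __name__=="__main__":
    ims={n:cv2.imread(f"pics/{n}0.png") for n in("top","side")}
    kw={"top":(312,160,22,23),"side":(289,236,22,26)}
    dw={"top":(169,178,24,20),"side":(233,150,18,18)}
    for nm,x,y,ths,w,z,parts in(("k",.596,-.221,(-.7,-.4,-.1),kw,.004,knobparts),("d",.5325,.230,(-.3,0,.3),dw,0,dialparts)):
        for ns in(["top"],["side"],["top","side"]):
            b=fit(ns,x,y,ths,ims,w,z,parts);print(nm,ns,b.x.round(4),round(b.fun,3))
        show(f"pics/{nm}fit2.png",b.x,ns,ims,w,z,parts)
E
python3 f2.py; python3 -c "
import cv2,numpy as np
cv2.imwrite('pics/kd.png',cv2.resize(np.vstack([cv2.imread('pics/kfit2.png'),cv2.imread('pics/dfit2.png')]),(300,590)))"
```

```text
k ['top'] [ 0.5911 -0.2198 -0.5125] 1.233
k ['side'] [ 0.5944 -0.2218 -0.5209] 2.196
k ['top', 'side'] [ 0.594  -0.2215 -0.5138] 3.875
d ['top'] [ 0.5328  0.231  -0.0427] 0.956
d ['side'] [ 0.5327  0.2283 -0.0654] 5.367
d ['top', 'side'] [ 0.5327  0.2303 -0.0169] 6.87
```

View pics/kd.png

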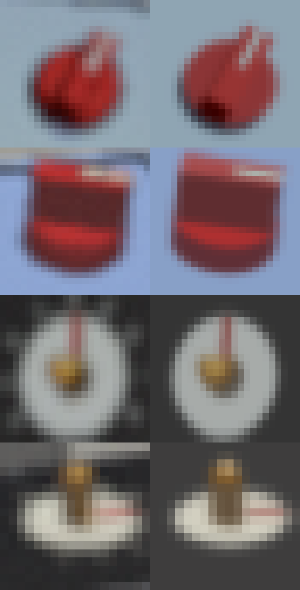

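```bash
cat > plan.py <<'E'
import sys,numpy as np
from bench import ctrl
from scipy.spatial.transform import Rotation as Ro
o=ctrl.get_obs()
q=o["eef_rot"];R=Ro.from_quat([q[1],q[2],q[3],q[0]]);p=o["eef_pos"]
def yawx(R): x=R.as_matrix()[:,0];return np.arctan2(x[1],x[0])
print("t",round(o["time_s"],2),"p",p.round(4),"yawx",round(yawx(R),4),"ydir",R.as_matrix()[:,1].round(3),"F",o["wrist_force"].round(1),"M",o["torque"].round(2),"op",round(o["opening"],3))
def target(x,y,z,yx):
    X=np.array([np.cos(yx),np.sin(yx),0]);Y=np.array([0,0,-1.]);return np.array([x,y,z]),Ro.from_matrix(np.c_[X,Y,np.cross(X,Y)])
if len(sys.argv)>4:
    x,y,z,yx=map(float,sys.argv[1:5]);N=int(sys.argv[5]) if len(sys.argv)>5 else 0
    d=((yx-yawx(R)+np.pi/2)%np.pi)-np.pi/2
    if len(sys.argv)>6: d=((yx-yawx(R)+np.pi)%(2*np.pi))-np.pi
    tp,tR=target(x,y,z,yawx(R)+d)
    rv=(R.inv()*tR).as_rotvec()
    n=N or int(np.ceil(max(np.linalg.norm(tp-p)/.045,np.linalg.norm(rv)/.11)))
    step=Ro.from_rotvec(rv/n);dp=(tp-p)/n;cur=R
    for i in range(n):
        v=cur.inv().apply(dp)/.05;print(*np.r_[v,rv/n/.12].round(3));cur=cur*step
E
python3 plan.py .593 -.221 .20 1.056
```

```text
t 0.8 p [ 0.2169 -0.5325  0.2423] yawx -1.184 ydir [-0. -0. -1.] F [-0.2  0.2  0.6] M [-0.04 -0.02 -0.01] op 0.999
-0.267 0.077 0.847 -0.0 0.683 0.0
-0.335 0.077 0.822 -0.0 0.683 0.0
-0.401 0.077 0.792 -0.0 0.683 0.0
-0.465 0.077 0.757 -0.0 0.683 0.0
-0.525 0.077 0.716 -0.0 0.683 0.0
-0.582 0.077 0.671 -0.0 0.683 0.0
-0.635 0.077 0.621 -0.0 0.683 0.0
-0.684 0.077 0.567 -0.0 0.683 0.0
-0.728 0.077 0.509 -0.0 0.683 0.0
-0.767 0.077 0.447 -0.0 0.683 0.0
-0.801 0.077 0.383 -0.0 0.683 0.0
```

Request:
apply_moves(
  plan="-0.27 0 0.85 0 0.68 0 1; -0.335 0 0.82 0 0.68 0 1; -0.4 0 0.79 0 0.68 0 1; -0.465 0 0.757 0 0.68 0 1; -0.525 0 0.716 0 0.68 0 1",
)

```text
time_s: 1.3
eef_pos: [0.3888, -0.3895, 0.2425]
eef_rot: [-0.494, 0.494, -0.506, 0.506]
wrist_force: [0.0, -0.5, 0.3]
opening: 0.997
```

Request:
apply_moves(
  plan="-0.58 0.1 0.67 0 0.68 0 0.6; -0.635 0.1 0.62 0 0.68 0 0.6; -0.684 0.2 0.567 0 0.68 0 0.6; -0.728 0.2 0.51 0 0.68 0 0.6; -0.7 0.2 0.4 0 0.68 0 0.6",
)

```text
time_s: 1.8
eef_pos: [0.5564, -0.2495, 0.2021]
eef_rot: [-0.381, 0.381, -0.595, 0.596]
wrist_force: [-0.6, -0.3, 1.3]
opening: 0.601
```

```bash
python3 plan.py .593 -.221 .13 1.056 5; python3 - <<'E'
from bench import ctrl
import cv2
for n in("side","top"):
    cv2.imwrite(f"pics/{n}1.png",ctrl.camera(n)[:,:,::-1])
a=cv2.imread("pics/top1.png")[120:240,250:410];b=cv2.imread("pics/side1.png")[150:290,220:380]
import numpy as np
cv2.imwrite("pics/v1.png",np.hstack([cv2.resize(a,(400,300)),cv2.resize(b,(400,350))[:300]]))
E
```

```text
t 1.8 p [ 0.5564 -0.2495  0.2021] yawx -2.0029 ydir [ 0.001 -0.    -1.   ] F [-0.6 -0.3  1.3] M [-0.05 -0.   -0.  ] op 0.601
-0.165 0.288 0.085 -0.001 0.138 -0.0
-0.166 0.288 0.082 -0.001 0.138 -0.0
-0.168 0.288 0.079 -0.001 0.138 -0.0
-0.169 0.288 0.077 -0.001 0.138 -0.0
-0.17 0.288 0.074 -0.001 0.138 -0.0
```

View pics/v1.png

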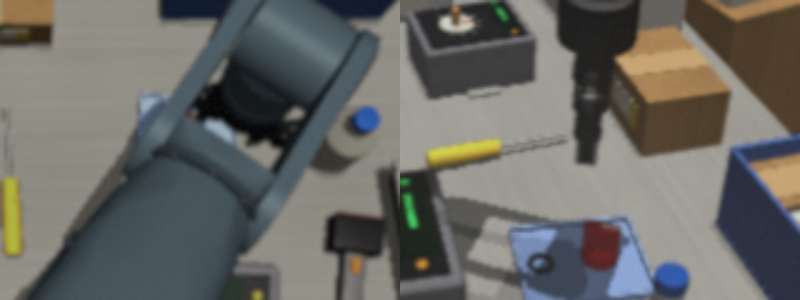

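The top view is now blocked by the arm. The side view shows the gripper behind and above the knob. I'll go on to the spot above the knob.

Request:
apply_moves(
  plan="-0.168 0.3 0.08 0 0.138 0 0.6; -0.168 0.3 0.08 0 0.138 0 0.6; -0.168 0.3 0.08 0 0.138 0 0.6; -0.168 0.3 0.08 0 0.138 0 0.6; -0.168 0.3 0.08 0 0.138 0 0.6",
)

```text
time_s: 2.4
eef_pos: [0.5916, -0.2228, 0.1269]
eef_rot: [-0.357, 0.357, -0.61, 0.611]
wrist_force: [0.7, -0.6, 0.6]
opening: 0.602
```

```bash
python3 plan.py .593 -.221 .08 1.056 3; python3 - <<'E'
from bench import ctrl
import cv2,numpy as np
cv2.imwrite(f"pics/side2.png",ctrl.camera("side")[:,:,::-1])
from h import *
q=ctrl.get_obs();p=q["eef_pos"]
print(proj("side",[p-[0,0,.011],[.593,-.221,.054]]))
crop("pics/side2.png","pics/v2.png",240,160,120,120,5)
E
```

```text
t 2.4 p [ 0.5916 -0.2228  0.1269] yawx -2.0834 ydir [ 0. -0. -1.] F [ 0.7 -0.6  0.6] M [ 0.04 -0.05  0.02] op 0.602
-0.015 0.313 0.003 -0.001 0.006 0.001
-0.015 0.313 0.003 -0.001 0.006 0.001
-0.015 0.313 0.003 -0.001 0.006 0.001
[[301.05227192 223.35901116]
 [300.11786837 239.37749837]]
```

View pics/v2.png

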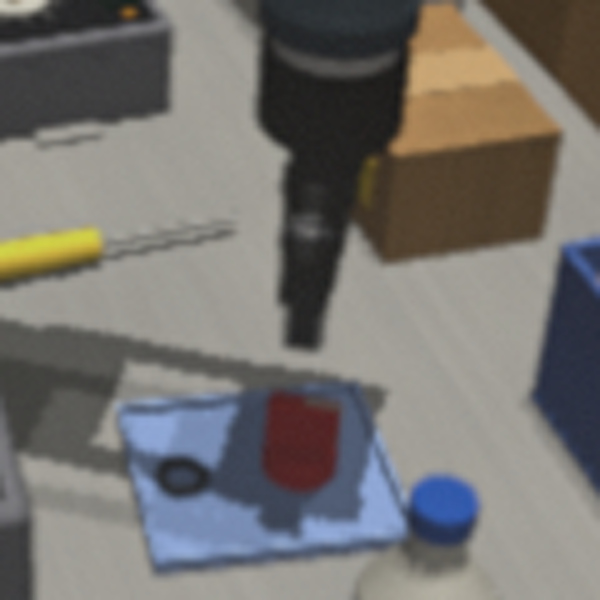

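Request:
apply_moves(
  plan="-0.02 0.45 0 0 0 0 0.6; -0.02 0.45 0 0 0 0 0.6; 0 0.4 0 0 0 0 0.6; 0 0.3 0 0 0 0 0.6; 0 0.15 0 0 0 0 0.6",
)

```text
time_s: 2.95
eef_pos: [0.5916, -0.2207, 0.0385]
eef_rot: [0.357, -0.357, 0.611, -0.61]
wrist_force: [0.7, -0.2, 0.1]
opening: 0.601
```

```bash
python3 plan.py .593 -.221 .036 1.056 1; python3 - <<'E'
from bench import ctrl
import cv2,numpy as np
cv2.imwrite(f"pics/side3.png",ctrl.camera("side")[:,:,::-1])
from h import *
crop("pics/side3.png","pics/v3.png",260,200,80,80,7)
E
```

```text
t 2.95 p [ 0.5916 -0.2207  0.0385] yawx -2.0828 ydir [-0.002  0.001 -1.   ] F [ 0.7 -0.2  0.1] M [ 0.01 -0.02  0.02] op 0.601
-0.009 0.051 0.026 0.016 0.023 0.001
```

View pics/v3.png

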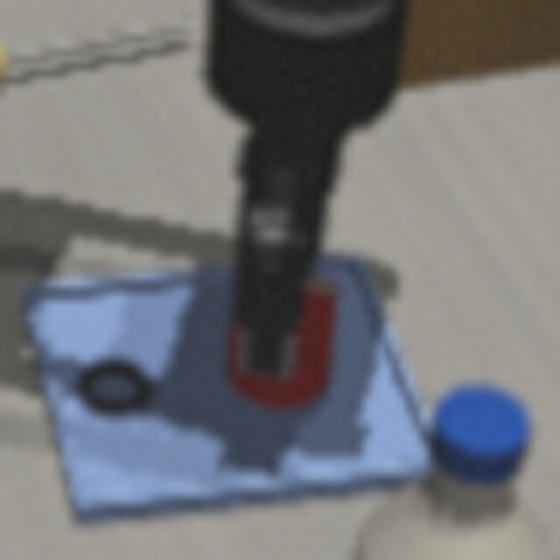

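Request:
apply_moves(
  plan="0 0.04 0.02 0 0 0 0; 0 0 0 0 0 0 0; 0 0 0 0 0 0 0; 0 0 0 0 0 0 0; 0 0 0 0 0 0 0",
)

```text
time_s: 3.5
eef_pos: [0.5942, -0.2216, 0.0389]
eef_rot: [-0.357, 0.357, -0.61, 0.611]
wrist_force: [0.1, -0.0, 4.9]
opening: 0.148
```

```bash
python3 plan.py .593 -.221 .16 1.056 5
```

```text
t 3.5 p [ 0.5942 -0.2216  0.0389] yawx -2.0826 ydir [ 0.002 -0.001 -1.   ] F [ 0.1 -0.   4.9] M [-0.04 -0.03  0.01] op 0.148
0.0 -0.484 -0.004 -0.003 0.005 0.0
0.0 -0.484 -0.004 -0.003 0.005 0.0
0.0 -0.484 -0.005 -0.003 0.005 0.0
0.0 -0.484 -0.005 -0.003 0.005 0.0
0.0 -0.484 -0.005 -0.003 0.005 0.0
```

Request:
apply_moves(
  plan="0 -0.3 0 0 0 0 0; 0 -0.6 0 0 0 0 0; 0 -0.8 0 0 0 0 0; 0 -0.8 0 0 0 0 0; 0 -0.7 0 0 0 0 0",
)

```text
time_s: 4.0
eef_pos: [0.5934, -0.2212, 0.201]
eef_rot: [-0.357, 0.357, -0.61, 0.611]
wrist_force: [0.2, 0.3, 0.3]
opening: 0.151
```

```bash
python3 plan.py .533 .230 .195 -1.61 ; python3 - <<'E'
from bench import ctrl
import cv2,numpy as np
cv2.imwrite(f"pics/side4.png",ctrl.camera("side")[:,:,::-1])
from h import *
crop("pics/side4.png","pics/v4.png",240,130,130,130,5)
E
```

```text
t 4.0 p [ 0.5934 -0.2212  0.201 ] yawx -2.0827 ydir [ 0.001 -0.001 -1.   ] F [0.2 0.3 0.3] M [ 0.03 -0.   -0.02] op 0.151
-0.661 0.01 -0.498 -0.001 -0.358 0.0
-0.682 0.01 -0.469 -0.001 -0.358 0.0
-0.702 0.01 -0.439 -0.001 -0.358 0.0
-0.72 0.01 -0.408 -0.001 -0.358 0.0
-0.737 0.01 -0.377 -0.001 -0.358 0.0
-0.752 0.01 -0.345 -0.001 -0.358 0.0
-0.766 0.011 -0.313 -0.001 -0.358 0.0
-0.779 0.011 -0.279 -0.001 -0.358 0.0
-0.79 0.011 -0.246 -0.001 -0.358 0.0
-0.8 0.011 -0.211 -0.001 -0.358 0.0
-0.809 0.011 -0.177 -0.001 -0.358 0.0
```

View pics/v4.png

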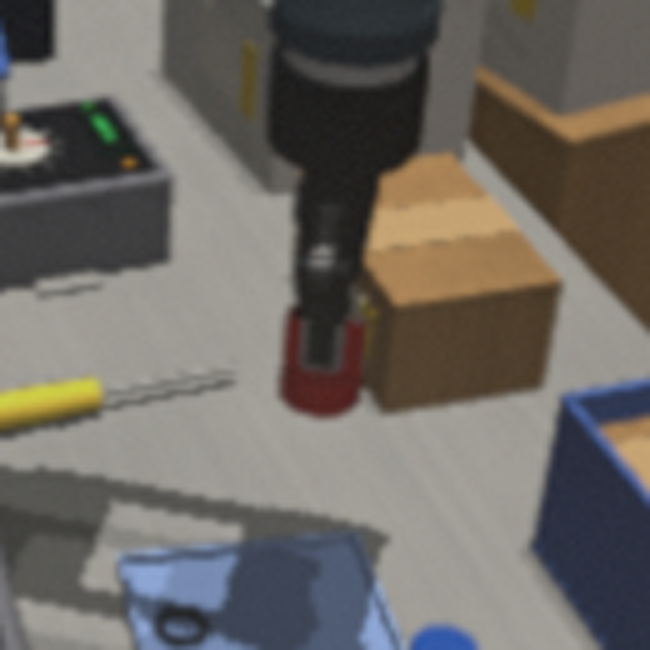

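Request:
apply_moves(
  plan="-0.66 0 -0.5 0 -0.36 0 0; -0.68 0 -0.47 0 -0.36 0 0; -0.7 0 -0.44 0 -0.36 0 0; -0.72 0 -0.41 0 -0.36 0 0; -0.74 0 -0.38 0 -0.36 0 0",
)

```text
time_s: 4.55
eef_pos: [0.5647, -0.0144, 0.1985]
eef_rot: [-0.421, 0.421, -0.568, 0.568]
wrist_force: [-0.5, 0.2, 0.4]
opening: 0.15
```

Request:
apply_moves(
  plan="-0.75 0 -0.35 0 -0.36 0 0; -0.77 0 -0.31 0 -0.36 0 0; -0.78 0 -0.28 0 -0.36 0 0; -0.79 0 -0.25 0 -0.36 0 0; -0.8 0 -0.2 0 -0.36 0 0",
)

```text
time_s: 5.05
eef_pos: [0.5371, 0.1908, 0.1986]
eef_rot: [-0.48, 0.48, -0.519, 0.519]
wrist_force: [0.6, -0.2, -0.4]
opening: 0.152
```

```bash
python3 plan.py .533 .230 .17 -1.61 5
```

```text
t 5.05 p [0.5371 0.1908 0.1986] yawx -1.649 ydir [ 0.  0. -1.] F [ 0.6 -0.2 -0.4] M [ 0.02 -0.05 -0.01] op 0.152
-0.155 0.114 -0.029 -0.001 -0.065 -0.0
-0.155 0.114 -0.028 -0.001 -0.065 -0.0
-0.155 0.114 -0.026 -0.001 -0.065 -0.0
-0.156 0.114 -0.025 -0.001 -0.065 -0.0
-0.156 0.114 -0.024 -0.001 -0.065 -0.0
```

Request:
apply_moves(
  plan="-0.155 0.11 -0.03 0 -0.065 0 0; -0.155 0.11 -0.03 0 -0.065 0 0; -0.155 0.11 -0.026 0 -0.065 0 0; -0.155 0.11 -0.025 0 -0.065 0 0; -0.155 0.11 -0.024 0 -0.065 0 0",
)

```text
time_s: 5.55
eef_pos: [0.5337, 0.2279, 0.1697]
eef_rot: [0.489, -0.49, 0.51, -0.51]
wrist_force: [0.1, 0.4, -0.3]
opening: 0.151
```

```bash
python3 plan.py .533 .230 .16 -1.61 5;python3 - <<'E'
from bench import ctrl
import cv2,numpy as np
cv2.imwrite(f"pics/side5.png",ctrl.camera("side")[:,:,::-1])
cv2.imwrite(f"pics/top5.png",ctrl.camera("top")[:,:,::-1])
a=cv2.imread("pics/side5.png")[100:190,200:290];b=cv2.imread("pics/top5.png")[130:220,140:230]
cv2.imwrite("pics/v5.png",np.hstack([cv2.resize(a,(500,500),interpolation=2),cv2.resize(b,(300,300)) if 0 else np.vstack([cv2.resize(b,(300,300)),np.zeros((200,300,3),np.uint8)])]))
E
```

```text
t 5.55 p [0.5337 0.2279 0.1697] yawx -1.6128 ydir [-0. -0. -1.] F [ 0.1  0.4 -0.3] M [ 0.02 -0.   -0.01] op 0.151
-0.008 0.039 -0.003 0.001 -0.005 0.0
-0.008 0.039 -0.003 0.001 -0.005 0.0
-0.008 0.039 -0.003 0.001 -0.005 0.0
-0.008 0.039 -0.003 0.001 -0.005 0.0
-0.008 0.039 -0.003 0.001 -0.005 0.0
```

View pics/v5.png

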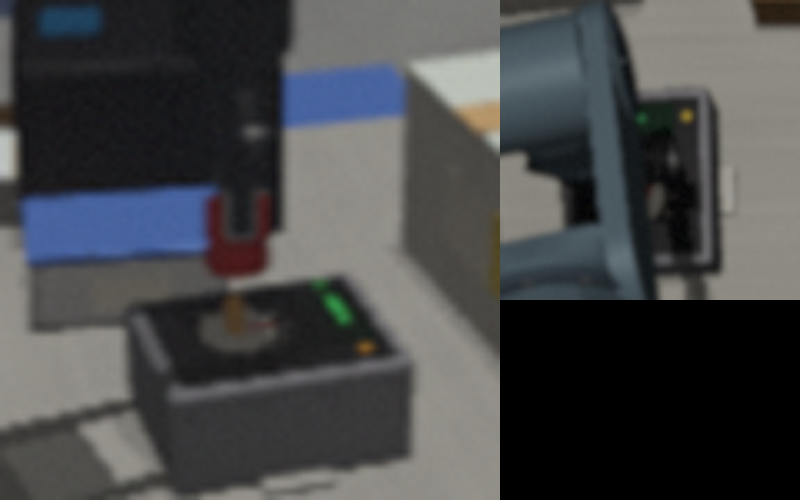

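```bash
cat > f3.py <<'E'
from fit import *
import sys
im=cv2.imread(sys.argv[1]);x,y,zt,yaw=map(float,sys.argv[2:6])
sub=im[100:190,200:290]
O=redness(sub);print(O.sum())
def m(p):
    I=np.zeros((90*S,90*S),np.float32)
    for P in(skirt,bar):fillhull(I,"side",tf(P,p[0],p[1],p[2],yaw),200,100,1.)
    return cv2.resize(I,(90,90),interpolation=cv2.INTER_AREA)
# weights: only rows below tips
v=proj("side",[[x,y,zt+.014]])[0,1]-100
W=(np.arange(90)[:,None]>v-1)*np.ones((1,90))
c=lambda p:(W*(m([p[0],y,p[1]])-O)**2).sum()
for fz in(0,):
    r=minimize(c,[x,zt],method="Nelder-Mead",options=dict(initial_simplex=[[x,zt],[x+.006,zt],[x,zt+.006]],xatol=1e-4,fatol=1e-4))
    print("assuming y: x,z fit",r.x.round(4),r.fun)
out=cv2.resize(sub,None,fx=6,fy=6,interpolation=cv2.INTER_CUBIC)
for q,col in(([x,y,zt],(0,255,0)),([r.x[0],y,r.x[1]],(255,255,0))):
    for P in(skirt,):
        h=cv2.convexHull(((proj("side",tf(P,*q,yaw))-[200,100]+.5)*6-.5).astype(np.float32)).astype(int)
        cv2.polylines(out,[h],True,col,1)
for z in(.084,.110):
    a=((proj("side",[[.5328,.2295,z]])[0]-[200,100]+.5)*6-.5).astype(int);cv2.circle(out,tuple(int(k) for k in a),3,(255,0,255),1)
cv2.imwrite("pics/v6.png",out)
E
python3 f3.py pics/side5.png .5337 .2279 .1347 -.042
```

```text
114.49757716451
assuming y: x,z fit [0.5324 0.1363] 9.825822167417321
```

View pics/v6.png

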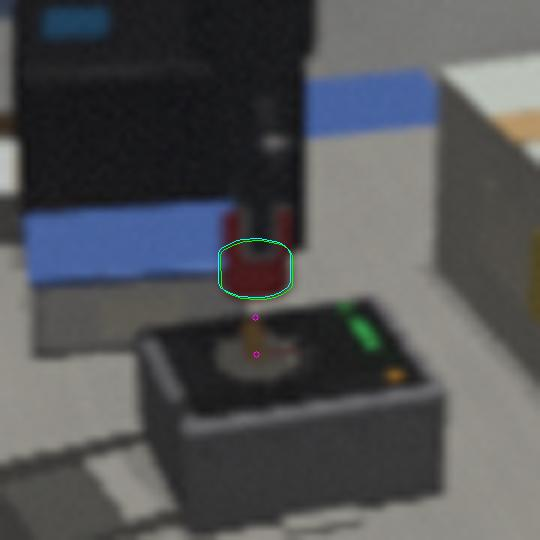

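The green knob outline from the side view sits over the shaft. The shaft appears at about (252,325) in the zoom, and its flat on the +x side explains why it looks slightly left. I'll make a small y correction and lower to just above the tip.

Request:
apply_moves(
  plan="-0.04 0.1 0 0 0 0 0; 0 0.1 0 0 0 0 0; 0 0.1 0 0 0 0 0; 0 0.1 0 0 0 0 0; 0 0.04 0 0 0 0 0",
)

```text
time_s: 6.15
eef_pos: [0.5333, 0.23, 0.1475]
eef_rot: [0.489, -0.49, 0.51, -0.51]
wrist_force: [-0.4, -0.1, -0.5]
opening: 0.149
```

```bash
python3 plan.py .534 .2297 .148 -1.61 1;python3 - <<'E'
from bench import ctrl
import cv2,numpy as np
cv2.imwrite(f"pics/side6.png",ctrl.camera("side")[:,:,::-1])
E
python3 f3.py pics/side6.png .534 .2297 .113 -.042
```

```text
t 6.15 p [0.5333 0.23   0.1475] yawx -1.6121 ydir [-0.001 -0.    -1.   ] F [-0.4 -0.1 -0.5] M [ 0.   -0.04 -0.02] op 0.149
0.006 -0.01 0.014 0.009 -0.017 0.002
124.23445463920265
assuming y: x,z fit [0.5327 0.11  ] 5.8256751321817095
```

View pics/v6.png

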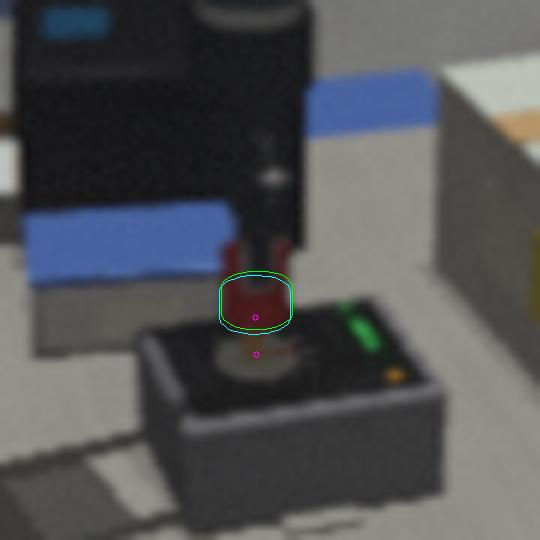

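Request:
apply_moves(
  plan="0 0.03 0 0 0 0 0; 0 0.03 0 0 0 0 0; 0 0.03 0 0 0 0 0; 0 0.03 0 0 0 0 0; 0 0.03 0 0 0 0 0",
)

```text
time_s: 6.7
eef_pos: [0.5337, 0.2303, 0.1407]
eef_rot: [-0.49, 0.49, -0.51, 0.51]
wrist_force: [0.7, -0.4, -1.2]
opening: 0.148
```

```bash
python3 plan.py
```

```text
t 6.7 p [0.5337 0.2303 0.1407] yawx -1.6118 ydir [ 0.  0. -1.] F [ 0.7 -0.4 -1.2] M [-0.01 -0.03 -0.02] op 0.148
```

Request:
apply_moves(
  plan="0 0.02 0 0 0 0 0; 0 0.02 0 0 0 0 0; 0 0.02 0 0 0 0 0; 0 0.02 0 0 0 0 0; 0 0.02 0 0 0 0 0",
)

```text
time_s: 7.2
eef_pos: [0.5337, 0.2303, 0.1357]
eef_rot: [0.49, -0.49, 0.51, -0.51]
wrist_force: [0.1, 1.2, 0.2]
opening: 0.152
```

```bash
python3 plan.py
```

```text
t 7.2 p [0.5337 0.2303 0.1357] yawx -1.6118 ydir [ 0.  0. -1.] F [0.1 1.2 0.2] M [0.05 0.   0.03] op 0.152
```

Request:
apply_moves(
  plan="0 0.02 0 0 0 0 0; 0 0.02 0 0 0 0 0; 0 0.02 0 0 0 0 0; 0 0.02 0 0 0 0 0; 0 0.02 0 0 0 0 0",
)

```text
time_s: 7.7
eef_pos: [0.5337, 0.2303, 0.1307]
eef_rot: [0.49, -0.49, 0.51, -0.51]
wrist_force: [-0.6, 1.7, 0.4]
opening: 0.158
```

```bash
python3 plan.py
```

```text
t 7.7 p [0.5337 0.2303 0.1307] yawx -1.6117 ydir [-0.  0. -1.] F [-0.6  1.7  0.4] M [ 0.1   0.07 -0.02] op 0.158
```

Request:
apply_moves(
  plan="-0.01 0.01 0 0 0 0 0; 0 0.01 0 0 0 0 0; 0 0.01 0 0 0 0 0; 0 0.01 0 0 0 0 0; 0 0 0 0 0 0 0",
)

```text
time_s: 8.2
eef_pos: [0.5338, 0.2307, 0.1289]
eef_rot: [-0.49, 0.49, -0.51, 0.51]
wrist_force: [-0.1, -0.2, -0.3]
opening: 0.15
```

```bash
python3 plan.py
```

```text
t 8.2 p [0.5338 0.2307 0.1289] yawx -1.6118 ydir [ 0. -0. -1.] F [-0.1 -0.2 -0.3] M [-0.05  0.03 -0.04] op 0.15
```

Request:
apply_moves(
  plan="0 0.02 0 0 0 0 0; 0 0.02 0 0 0 0 0; 0 0 0 0 0 0 0; 0 0 0 0 0 0 0; 0 0 0 0 0 0 0",
)

```text
time_s: 8.7
eef_pos: [0.5338, 0.2308, 0.127]
eef_rot: [-0.49, 0.49, -0.51, 0.51]
wrist_force: [-0.4, -0.1, 3.8]
opening: 0.152
```

```bash
python3 plan.py
```

```text
t 8.7 p [0.5338 0.2308 0.127 ] yawx -1.6118 ydir [ 0.  0. -1.] F [-0.4 -0.1  3.8] M [-0.12  0.27  0.05] op 0.152
```

Request:
apply_moves(
  plan="0 0.02 0 0 0 0 0; 0 0.02 0 0 0 0 0; 0 0.02 0 0 0 0 0; 0 0.02 0 0 0 0 0; 0 0.02 0 0 0 0 0",
)

```text
time_s: 9.2
eef_pos: [0.5339, 0.2308, 0.1223]
eef_rot: [-0.49, 0.49, -0.51, 0.51]
wrist_force: [-2.2, -0.7, 8.3]
opening: 0.149
```

Request:
apply_moves(
  plan="0 0.01 0 0 0 0 0; 0 0 0 0 0 0 0; 0 0 0 0 0 0 0; 0 0 0 0 0 0 0; 0 0 0 0 0 0 0",
)

```text
time_s: 9.7
eef_pos: [0.5339, 0.2308, 0.122]
eef_rot: [-0.49, 0.49, -0.51, 0.51]
wrist_force: [-2.0, -1.3, 9.5]
opening: 0.153
```

```bash
python3 plan.py;python3 - <<'E'
from bench import ctrl
import cv2,numpy as np
cv2.imwrite(f"pics/side7.png",ctrl.camera("side")[:,:,::-1])
E
python3 f3.py pics/side7.png .534 .2307 .087 -.042
```

```text
t 9.7 p [0.5339 0.2308 0.122 ] yawx -1.6117 ydir [ 0.001  0.    -1.   ] F [-2.  -1.3  9.5] M [-0.21  0.57  0.04] op 0.153
119.96155984410586
assuming y: x,z fit [0.5335 0.0868] 2.535640673238389
```

View pics/v6.png

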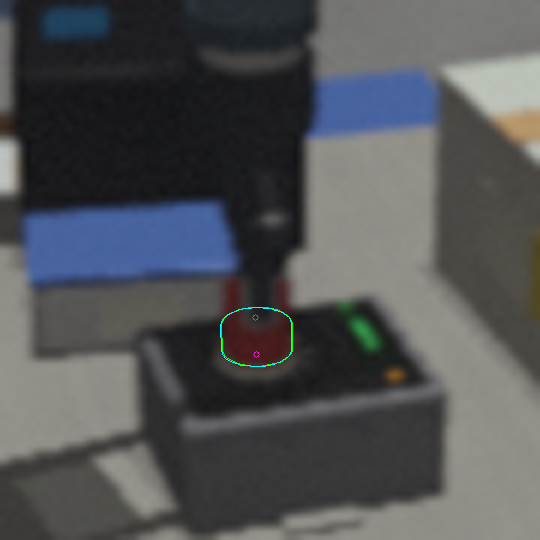

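The knob is seated. The force rose 3.8 → 8.3 → 9.5 N over the travel, which matches the spring at about 6 mm, and in the side view the skirt at (256,340) sits just above the dial. I'm handing in.

```bash
python3 -c "
from bench import ctrl
print(ctrl.hand_in())"; python3 plan.py
```

```text
the job is handed in; nothing more can be done
None
the job is handed in; nothing more can be done
```

I picked the red knob out of the tray, turned it about 0.47 rad to match the flat, slid it onto the D-shaft of the smaller grey box, and pressed it in. I handed in at about 9.8 s with the gripper still holding it; hand-in gives no verdict.

**Fit:** The knob went on to its full depth with side forces of at most about 1.7 N. It met the spring only at home height, so the flats match; mismatched, it would have stopped 16 mm higher.

**Push:** Just before hand-in the upward force was 9.5 N. That puts the shaft about 6 mm in, out of 7 mm. The tool had moved about 6 mm past the point where the spring started to push back, which agrees.

**Grip and position:** The fingers were stopped on the bar at an opening of 0.153. The last side picture showed the knob just above the dial, with a fitted height of 0.087 m, the same as expected from the tool.

**Disagreements and unchecked points:**
- Before seating, the top and side views differed by about 2.7 mm on the shaft's y position. I aimed between them, and it seated with a 0.5 mm correction.
- A sideways force of about 2 N remained at the end; I left it.
- The side pictures showed nothing else disturbed, but I did not measure the other things again at the end.

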